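Tip a spent battery pack into the test bay and slide it to the stop

TASK

A spent battery pack stands upright at the open end of a taped bay on the sorting bench. Push it high on its contact face with the fingertips so that it topples and lands flat inside the tape lines, contacts up; once it lies still, push its near end to slide it along the bay until its far end sits square against the metal stop, still inside the lines. Do not grip or lift the pack, and leave the other things on the bench standing where they are.

Things in the scene. Friction and masses are not known exactly. Their poses are not given: they have to be found in the camera images.
- pack: Loose grey battery pack with black end caps, 36 mm thick (its x), 70 mm wide (its y), 140 mm tall (its z), 0.35 to 0.65 kg. Origin: centre of its foot (the underside at the start). It stands on or just inside the open-end tape of the bay, near the centre line, its +x face turned towards the stop within 0.12 rad. Tipped that way it lands inside the lines, 20 to 60 mm short of the stop, foot end to the open end.
- pack_head (a point): Centre of the pack's head (top face, 140 mm from pack along the pack's z).
- pack_contacts (a point): Point midway between the two small brass contact plates on the pack's contact face (its broad -x face, turned away from the stop), 105 mm above the foot. Pushed towards the stop at 100 to 120 mm height, the pack goes over by itself after about 35 mm of push.
- bay: Fixed bay marked on the bench: a white tape outline, 210 mm long (x) by 130 mm wide (y) inside the tape, tape 12 mm wide and flat. Origin at the centre of the marked rectangle at bench height; +x runs from the open end (tape at x = -105 to -117 mm) to the stop. The stop is a fixed aluminium angle, 150 mm wide and 34 mm high; its face towards the bay is at x = +105 mm, its foot flange lies behind it.
- cell: Bystander: loose standing round battery cell, 34 mm diameter, 60 mm tall, beside the bay. Origin at the centre of its underside.
- jar: Bystander: loose small jar with a white cap, 44 mm diameter, 58 mm tall, beside the bay. Origin at the centre of its underside.
- carton: Bystander: loose small carton, 36 x 46 mm, 50 mm tall, beside the bay on its -y side. Origin at the centre of its underside.
Not all that is in view belongs to the job. There is more than one size of the pack; the one meant has the size given above.

How it is judged:
By the outcome, as a careful person would: the job done as asked, in the order asked, and still so for the second after the job is handed in, with the robot touching nothing.
It also fails if it takes over 46 s, if anything falls off the work surface, if the arm or the gripper's body presses on something with over 40 N, if the wrist force passes 120 N, or if a joint passes its speed limit or range.

ROBOT

A 6-joint arm with a two-finger parallel gripper is mounted at the origin on the work surface. World frame = base frame: x ahead of the robot, y to its left, z up, the work surface at z = 0. Lengths are in m, angles in rad, forces in N, time in s.
With the tool pointing down it reaches from about 0.4 to 0.925 m from the base axis. Payload 12.5 kg.
Tool frame: the origin (TCP) lies midway between the tips of the shut fingers; the grasp point (between the pads) lies r.tcp_to_grasp behind it (r.tcp_to_grasp is the distance from the TCP to the grasp point, in m); z points along the fingers, x is the direction in which the jaws open and shut, and the axes are right-handed (so a half turn about z gives the same grasp; the last joint's range is limited). The gripper opens to 95 mm and grips with 3 to 60 N. Pads are 20 mm wide; open, the fingers measure 119 mm over their backs; the gripper's body (75 mm by 180 mm) begins 59 mm behind the grasp point.
Start: joints at [-1.296, 0.491, 1.559, -0, 1.092, -0.106], TCP at [0.232, -0.58, 0.215] pointing down, gripper open.
Joint ranges: [-3.1, 3.1], [-0.84, 2.19], [0.05, 2.79], [-1.13, 4.28], [0.06, 2.93], [-2.69, 2.69]. Speed limits (rad/s): [2.22, 2.22, 2.79, 3.14, 3.14, 3.14].

INTERFACE

Orientations are given as a unit quaternion [x, y, z, w].
In Python, from rig import r gives the robot as it stands. The module is installed in compiled form; this text tells all that it offers.
- The arm moves only by the tool drive_tool, never from a script. Its argument "steps" is a list of rows, each a list of 2 entries, a list of its own where there are three numbers: the shift along the tool's x, y, z in mm, then the turn, a rotation vector about the tool's x, y, z in degrees. A call has 1 to 8 rows; each row shifts and turns the commanded pose from where the row before left it, along the tool's axes as they then stand; what a row does not reach is not made up. A row lasts 1/8 s, in which the tool goes at most 62.5 mm and 10.7 degrees, less where a joint would pass 70% of its speed; a pose out of reach is approached as far as the arm can. A call is refused whole if a number of a shift passes 62.5 or a number of a turn 10.7, either way. A call with a gripper value outside its range is refused whole. "gripper" is the closure in counts, from 0 (fully open) to 255 (shut), set as the call begins (left out, the last holds). The fingers move at their own pace and stop on an object; "grip_force" is the grip in N (left out, the last holds). Time passes only in rows, so rows that do not move let the fingers close. It gives the time, the measured TCP pose, the force and the opening at its end, in the units of the state.
- r.get_obs(): the state, without advancing time (a new reading comes with each control period).
- r.camera(name): name is "side" or "top"; returns (picture, depth): 420x560x3 uint8, red, green, blue; 420x560 float32, m along the optical axis (not along the pixel's ray), 0 where there is no reading.
- r.camera_params(name): a dict with "K" (3x3 intrinsics, pixels), "D" ([k1, k2, p1, p2, k3] as OpenCV has them; the pictures are not rectified), "cam_to_world" (4x4, takes a point from camera to world coordinates). Camera axes: x right, y down, z forward; pixel columns grow to the right and rows downward; lengths in m; the calibration is good to about 2 mm. A picture is of the moment at which its call begins. camera_params takes no time and is no camera call.
- r.close_job(): hands the job in, once; it reports no verdict.
Trained networks look in the newest picture that a camera, given by its name, has taken for a name from the list of things; names that differ only in an ending like _2 or _b are one class to them, and where a whole thing is asked for, a point or a joint stands for the part that bears it (a point fixed in the world has none). Each returns a list of dicts, best first, with "p" (0 to 1); they miss things now and then, are a little off and sometimes report something else, mostly with a low value. They report only what shows in the picture. A call takes as long as a camera call. They do not tell look-alikes from the thing itself.
- r.find_in(camera, thing): "at" ([x, y, z] in m, in the coordinates of the camera as it stood for that picture, good to about 4 mm: the middle of the surface that is visible of it).
- r.cut_out(camera, thing): "mask" (420x560 bool, what is visible of it).
The state is a dict: "time_s": time; "joints": joint angles; "joint_velocities": joint speeds; "joint_torque": joint torques, N m; "tool_pos": TCP position; "ee_rot": TCP orientation; "contact_force": force on the tool from outside, world axes, zero at the start; "moment": the same for the moment, N m; "opening": finger opening in m.
Only numpy, scipy, OpenCV 4.12 (cv2) and the standard library are available. Lean on these libraries where they do the work, as an engineer would, in place of code of your own. Each camera call takes 0.05 s, during which the arm holds its last target.

## Working session

There is one attempt and no reset: what is moved stays moved. The work goes in short steps, Python scripts to look and compute and a tool call to move; the robot and the scene stay as the last step left them, time stands still between calls to the robot, and variables do not carry over. Pictures are saved under pics/ and viewed, and the job is handed in when it is done.

Besides the shell and the picture viewer there is one more tool, called after ">>>" by a JSON object that holds its "fn" and its "kwargs". drive_tool: Moves the arm, as the interface text tells. Its arguments: {"type":"object","properties":{"steps":{"type":"array"},"gripper":{"type":"number"},"grip_force":{"type":"number"}},"required":["steps"]}

```bash
mkdir -p pics; python3 - <<'E'
from rig import r
import cv2,numpy as np
o=r.get_obs(); print({k:np.round(v,3).tolist() for k,v in o.items()}, r.tcp_to_grasp)
for n in("top","side"):
    p,d=r.camera(n); cv2.imwrite(f"pics/{n}0.png",p[:,:,::-1]); np.save(f"{n}d0.npy",d)
    c=r.camera_params(n); print(n,np.round(c["K"],1).tolist(),c["D"],np.round(c["cam_to_world"],3).tolist())
    T=np.array(c["cam_to_world"])
    for t in("pack","pack_head","pack_contacts","bay","cell","jar","carton"):
        for f in r.find_in(n,t)[:3]:
            print(t,round(f["p"],2),np.round(T[:3,:3]@f["at"]+T[:3,3],3))
print(r.get_obs()["time_s"])
E
```

```text
{'time_s': 0.0, 'joints': [-1.296, 0.492, 1.559, -0.0, 1.092, -0.106], 'joint_velocities': [0.001, 0.0, -0.001, -0.001, -0.0, -0.002], 'joint_torque': [0.001, -61.265, -25.817, 0.069, 0.048, -0.0], 'tool_pos': [0.232, -0.58, 0.214], 'ee_rot': [0.828, -0.561, -0.0, -0.0], 'contact_force': [0.471, -1.383, -0.242], 'moment': [-0.001, 0.03, -0.016], 'opening': 0.095} 0.0188
top [[407.1, 0.0, 275.8], [0.0, 407.1, 208.4], [0.0, 0.0, 1.0]] [-0.02815604  0.          0.          0.          0.        ] [[-0.016, -0.988, 0.155, 0.467], [-1.0, 0.014, -0.015, 0.033], [0.013, -0.155, -0.988, 0.789], [0.0, 0.0, 0.0, 1.0]]
pack 0.78 [ 0.39  -0.007  0.19 ]
pack 0.7 [ 0.528 -0.035  0.141]
pack 0.63 [0.494 0.089 0.104]
pack_head 0.92 [0.494 0.089 0.111]
pack_head 0.88 [ 0.527 -0.038  0.139]
pack_head 0.75 [ 0.397 -0.009  0.192]
pack_contacts 0.79 [ 0.523 -0.036  0.139]
pack_contacts 0.78 [0.494 0.093 0.105]
pack_contacts 0.71 [ 0.393 -0.012  0.197]
bay 0.71 [ 0.647 -0.144  0.006]
bay 0.52 [ 0.477 -0.156  0.06 ]
cell 0.62 [ 0.48  -0.155  0.063]
jar 0.75 [ 0.7   -0.023  0.059]
carton 0.94 [ 0.558 -0.261  0.048]
side [[525.3, 0.0, 275.7], [0.0, 525.3, 210.0], [0.0, 0.0, 1.0]] [-0.08369987  0.          0.          0.          0.        ] [[-0.991, -0.084, 0.106, 0.468], [-0.135, 0.605, -0.784, 0.855], [0.002, -0.791, -0.611, 0.724], [0.0, 0.0, 0.0, 1.0]]
pack 0.97 [ 0.528 -0.02   0.085]
pack 0.95 [0.395 0.026 0.125]
pack_head 0.8 [ 0.529 -0.018  0.09 ]
pack_head 0.76 [0.392 0.024 0.124]
pack_head 0.74 [0.496 0.115 0.067]
pack_contacts 0.86 [0.498 0.11  0.069]
pack_contacts 0.85 [ 0.533 -0.025  0.087]
pack_contacts 0.64 [0.394 0.026 0.127]
bay 0.66 [ 0.661 -0.14   0.005]
cell 0.89 [ 0.478 -0.145  0.036]
jar 0.97 [ 0.702 -0.008  0.031]
carton 0.65 [ 0.564 -0.25   0.036]
0.8
```

View pics/top0.png

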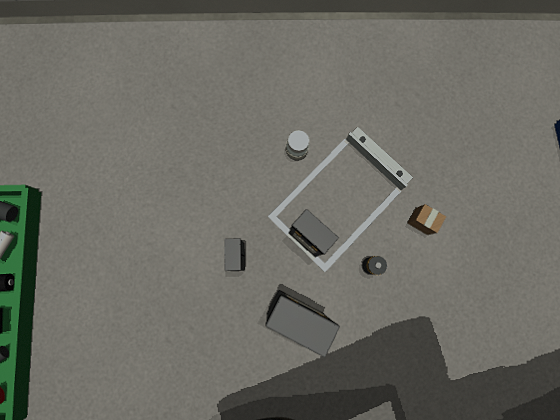

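View pics/side0.png

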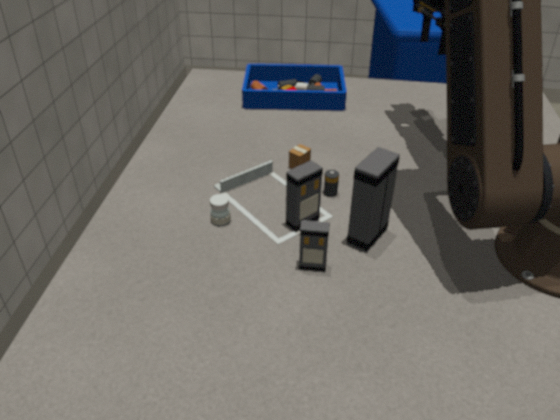

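```bash
cat > h.py <<'E'
import numpy as np,cv2
from rig import r
def cloud(n,d):
    c=r.camera_params(n);K=np.array(c["K"]);D=np.array(c["D"]);T=np.array(c["cam_to_world"])
    v,u=np.mgrid[:420,:560]
    p=cv2.undistortPoints(np.stack([u,v],-1).reshape(-1,1,2).astype(float),K,D).reshape(420,560,2)
    P=np.dstack([p[...,0]*d,p[...,1]*d,d])
    W=P@T[:3,:3].T+T[:3,3]; W[d==0]=np.nan
    return W
def rect(pts):
    (c,s,a)=cv2.minAreaRect((pts*1000).astype(np.float32)); return np.round(c,1),np.round(s,1),round(a,1),np.round(cv2.boxPoints((c,s,a))).tolist()
E
python3 - <<'E'
from h import *
d=np.load("topd0.npy");im=cv2.imread("pics/top0.png");W=cloud("top",d)
z=W[...,2]
print("bench z",np.nanmedian(z[100:300,100:250]))
def box(x0,x1,y0,y1,z0,z1):
    return (W[...,0]>x0)&(W[...,0]<x1)&(W[...,1]>y0)&(W[...,1]<y1)&(z>z0)&(z<z1)
for nm,b in dict(pack=(.47,.58,-.09,.02,.13,.15),big=(.3,.46,-.1,.08,.18,.21),small=(.45,.54,.05,.13,.09,.12),jar=(.65,.75,-.06,.02,.04,.08),cell=(.44,.52,-.19,-.11,.045,.08),carton=(.52,.6,-.3,-.22,.04,.06),stop=(.58,.75,-.26,-.1,.025,.045)).items():
    m=box(*b); print(nm,m.sum(),np.round(np.median(z[m]),4),*rect(W[m][:,:2]))
g=im.min(2); m=(g>150)&(abs(z)<.012)&(W[...,0]>.45)&(W[...,0]<.75)&(W[...,1]>-.28)&(W[...,1]<.07)
n,l,s,c=cv2.connectedComponentsWithStats(m.astype(np.uint8))
k=1+np.argmax(s[1:,4]); print(s[1:,4]); print("tape",np.median(z[l==k]),*rect(W[l==k][:,:2]))
cv2.imwrite("pics/crop0.png",cv2.resize(im[100:370,200:470],(800,600)[:1]*1+(600,) if 0 else (600,600),interpolation=cv2.INTER_CUBIC))
E
```

```text
bench z 0.0007106917672359825
pack 1006 0.1408 [530.9 -39. ] [70.6 36.6] 47.1 [[493.0, -52.0], [520.0, -77.0], [568.0, -26.0], [541.0, -1.0]]
big 2400 0.1924 [390.2 -10.9] [96.4 50.2] 61.8 [[345.0, -42.0], [390.0, -65.0], [435.0, 20.0], [391.0, 43.0]]
small 542 0.107 [498.   96.6] [53.3 26.8] 0.1 [[471.0, 110.0], [471.0, 83.0], [525.0, 83.0], [525.0, 110.0]]
jar 377 0.0587 [709.5 -22. ] [38.7 39.1] 16.3 [[685.0, -9.0], [696.0, -46.0], [734.0, -35.0], [723.0, 2.0]]
cell 312 0.0578 [ 476.5 -157.9] [33.1 32.6] 87.1 [[459.0, -174.0], [492.0, -175.0], [494.0, -142.0], [461.0, -141.0]]
carton 539 0.0509 [ 560.7 -264.9] [46.4 37.2] 57.4 [[533.0, -274.0], [564.0, -294.0], [589.0, -255.0], [558.0, -235.0]]
stop 377 0.0341 [ 660.4 -192.2] [197.4  16.7] 40.7 [[580.0, -250.0], [591.0, -263.0], [741.0, -134.0], [730.0, -121.0]]
[ 542    1 1433]
tape 0.0017488420021305462 [598.7 -95.2] [153.3 221.2] 44.7 [[466.0, -70.0], [622.0, -228.0], [731.0, -120.0], [575.0, 37.0]]
```

View pics/crop0.png

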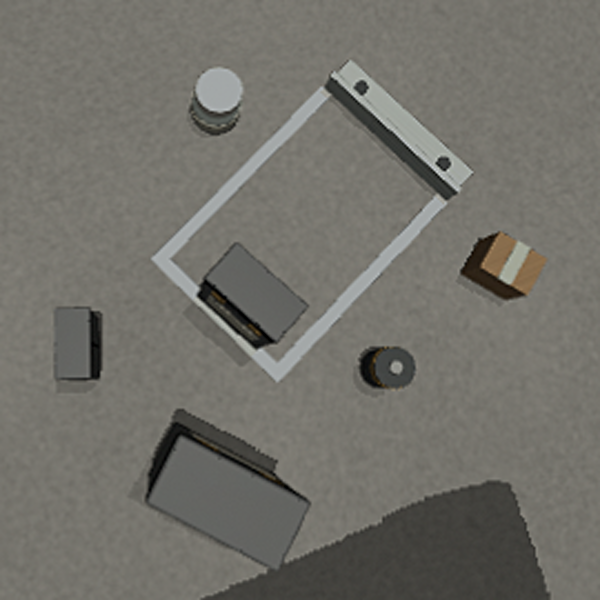

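```bash
cat > plan.py <<'E'
import numpy as np,sys,json
from scipy.spatial.transform import Rotation as Ro
from rig import r
# args: x y z(mm) yaw_of_tool_x(deg) nrows ; tool down
def plan(x,y,z,yaw,n,first=None):
    o=r.get_obs();p=np.array(o["tool_pos"])*1000;R=Ro.from_quat(o["ee_rot"])
    a=np.radians(yaw);X=np.array([np.cos(a),np.sin(a),0]);Z=np.array([0,0,-1.]);T=Ro.from_matrix(np.array([X,np.cross(Z,X),Z]).T)
    rv=(R.inv()*T).as_rotvec()/n; d=(np.array([x,y,z])-p)/n
    print("pos",np.round(p,1),"yaw",np.round(np.degrees(np.arctan2(*R.as_matrix()[[1,0],0])),2),"F",np.round(o["contact_force"],1),"t",o["time_s"],o["opening"])
    for i in range(n):
        s=R.as_matrix().T@d; print([np.round(s,1).tolist(),np.round(np.degrees(rv),2).tolist()]); R=R*Ro.from_rotvec(rv)
if __name__=="__main__": a=[float(v) for v in sys.argv[1:]]; plan(*a[:4],int(a[4]))
E
python3 plan.py 497 -8 260 46.5 12
```

```text
pos [ 232.3 -580.3  214.7] yaw -68.19 F [-0.2 -0.2  0.5] t 0.8 0.09532222288719754
[[-36.1, -38.2, -3.8], [0.0, -0.0, -9.56]]
[[-29.2, -43.7, -3.8], [0.0, -0.0, -9.56]]
[[-21.6, -47.9, -3.8], [0.0, -0.0, -9.56]]
[[-13.3, -50.8, -3.8], [0.0, -0.0, -9.56]]
[[-4.7, -52.3, -3.8], [0.0, -0.0, -9.56]]
[[4.1, -52.4, -3.8], [0.0, -0.0, -9.56]]
[[12.7, -51.0, -3.8], [0.0, -0.0, -9.56]]
[[21.0, -48.2, -3.8], [0.0, -0.0, -9.56]]
[[28.7, -44.0, -3.8], [0.0, -0.0, -9.56]]
[[35.6, -38.6, -3.8], [0.0, -0.0, -9.56]]
[[41.5, -32.2, -3.8], [0.0, -0.0, -9.56]]
[[46.3, -24.9, -3.8], [0.0, -0.0, -9.56]]
```

>>> {"fn": "drive_tool", "kwargs": {"steps": [[[-36,-38,-6],[0,0,-9.6]],[[-29,-44,-6],[0,0,-9.6]],[[-22,-48,-6],[0,0,-9.6]],[[-13,-51,-6],[0,0,-9.6]],[[-5,-52,-6],[0,0,-9.6]],[[4,-52,-6],[0,0,-9.6]],[[13,-51,-6],[0,0,-9.6]],[[21,-48,-4],[0,0,-9.6]]], "gripper": 160}}

```text
time_s: 1.8
tool_pos: [0.4084, -0.1973, 0.2611]
ee_rot: [0.997, 0.078, 0.0, 0.0]
contact_force: [0.6, -0.1, -0.6]
opening: 0.0355
```

```bash
python3 plan.py 497 -8 260 46.5 5
```

```text
pos [ 408.4 -197.3  261.1] yaw 8.92 F [ 0.6 -0.1 -0.6] t 1.8 0.03550084531593666
[[23.4, -34.7, 0.2], [0.01, -0.01, -7.52]]
[[27.7, -31.3, 0.2], [0.01, -0.01, -7.52]]
[[31.6, -27.4, 0.2], [0.01, -0.01, -7.52]]
[[34.9, -23.0, 0.2], [0.01, -0.01, -7.52]]
[[37.6, -18.3, 0.2], [0.01, -0.01, -7.52]]
```

>>> {"fn": "drive_tool", "kwargs": {"steps": [[[23.4,-34.7,0],[0,0,-7.5]],[[27.7,-31.3,0],[0,0,-7.5]],[[31.6,-27.4,0],[0,0,-7.5]],[[34.9,-23,0],[0,0,-7.5]],[[37.6,-18.3,0],[0,0,-7.5]],[[0,0,0],[0,0,0]]]}}

```text
time_s: 2.55
tool_pos: [0.4982, -0.0081, 0.2605]
ee_rot: [0.919, 0.394, 0.0, -0.0]
contact_force: [-0.8, -0.6, -0.8]
opening: 0.0353
```

```bash
python3 plan.py 497 -8 115 46.5 1; python3 - <<'E'
from h import *
for n in("top","side"):
    p,d=r.camera(n); cv2.imwrite(f"pics/{n}1.png",p[:,:,::-1])
E
```

```text
pos [498.2  -8.1 260.5] yaw 46.36 F [-0.8 -0.6 -0.8] t 2.55 0.0353484307548215
[[-0.8, -1.0, 145.5], [-0.0, -0.01, -0.14]]
```

View pics/side1.png

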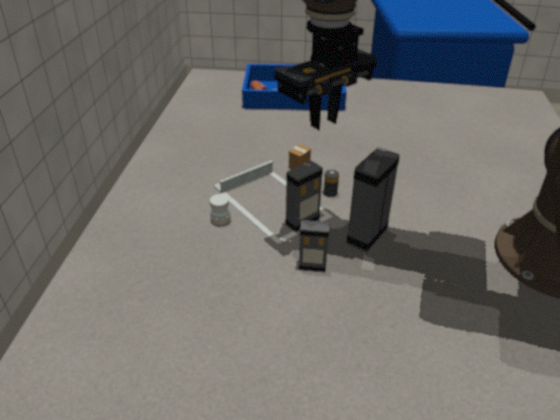

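View pics/top1.png

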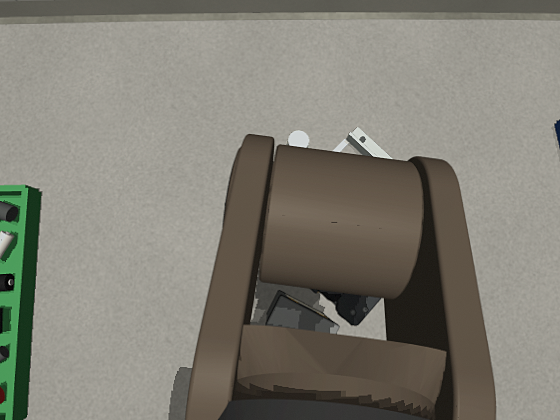

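>>> {"fn": "drive_tool", "kwargs": {"steps": [[[0,0,50],[0,0,0]],[[0,0,50],[0,0,0]],[[0,0,40],[0,0,0]],[[0,0,8],[0,0,0]],[[0,0,0],[0,0,0]]]}}

```text
time_s: 3.28
tool_pos: [0.4979, -0.0106, 0.1133]
ee_rot: [0.92, 0.391, 0.0, 0.0]
contact_force: [-0.1, -0.1, 0.3]
opening: 0.0357
```

```bash
python3 - <<'E'
from h import *
p,d=r.camera("side"); cv2.imwrite("pics/side2.png",cv2.resize(p[100:300,200:440,::-1],(720,600)))
E
```

```text
(no output)
```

View pics/side2.png

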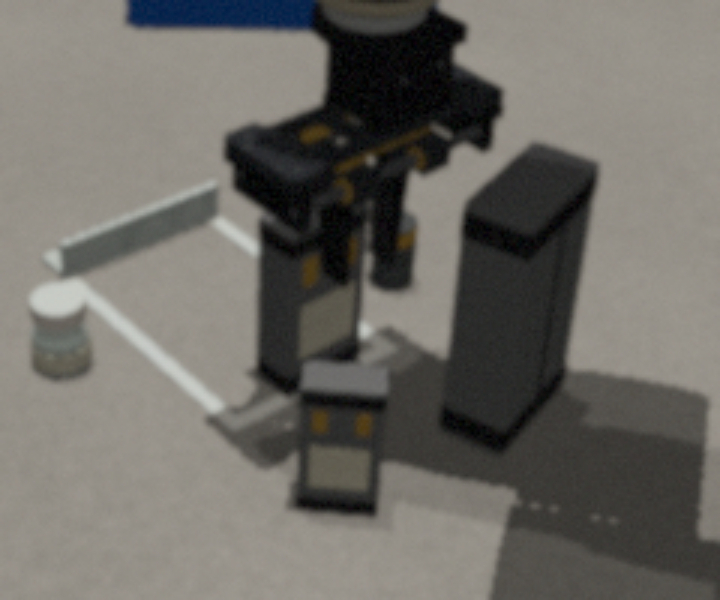

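>>> {"fn": "drive_tool", "kwargs": {"steps": [[[1,7,0],[0,0,0]],[[1,5,0],[0,0,0]],[[0,5,0],[0,0,0]],[[0,5,0],[0,0,0]],[[0,5,0],[0,0,0]],[[0,5,0],[0,0,0]]]}}

```text
time_s: 4.08
tool_pos: [0.5224, -0.031, 0.1126]
ee_rot: [0.92, 0.392, -0.0, 0.0]
contact_force: [-0.9, -0.2, -0.3]
opening: 0.0352
```

```bash
python3 - <<'E'
from h import *
print(np.round(r.get_obs()["contact_force"],1))
p,d=r.camera("side"); cv2.imwrite("pics/side3.png",cv2.resize(p[100:300,200:440,::-1],(720,600)))
E
```

```text
[-0.9 -0.2 -0.3]
```

View pics/side3.png

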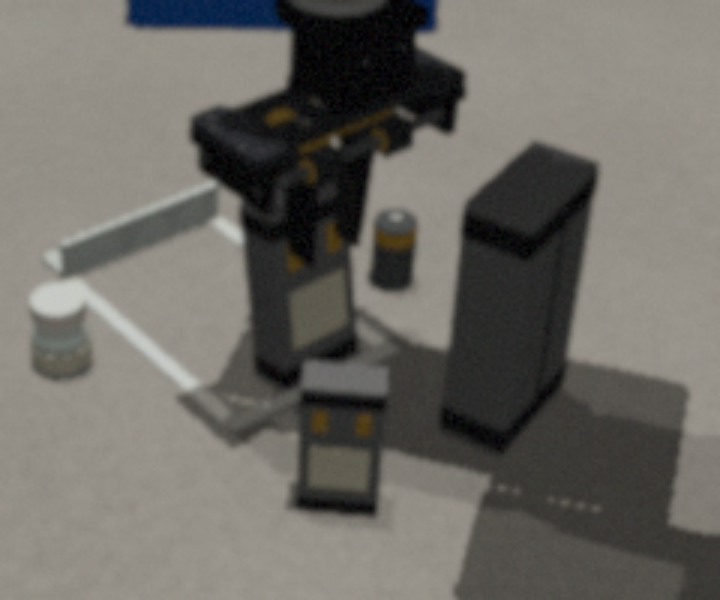

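>>> {"fn": "drive_tool", "kwargs": {"steps": [[[0,5,0],[0,0,0]],[[0,5,0],[0,0,0]],[[0,5,0],[0,0,0]],[[0,5,0],[0,0,0]],[[0,4,0],[0,0,0]]]}}

```text
time_s: 4.75
tool_pos: [0.5396, -0.0476, 0.1126]
ee_rot: [0.92, 0.392, -0.0, 0.0]
contact_force: [-0.1, -0.1, 0.1]
opening: 0.0356
```

```bash
python3 - <<'E'
from h import *
print(np.round(r.get_obs()["contact_force"],1))
p,d=r.camera("side"); cv2.imwrite("pics/side4.png",cv2.resize(p[100:300,200:440,::-1],(720,600)))
E
```

```text
[-0.1 -0.1  0.1]
```

View pics/side4.png

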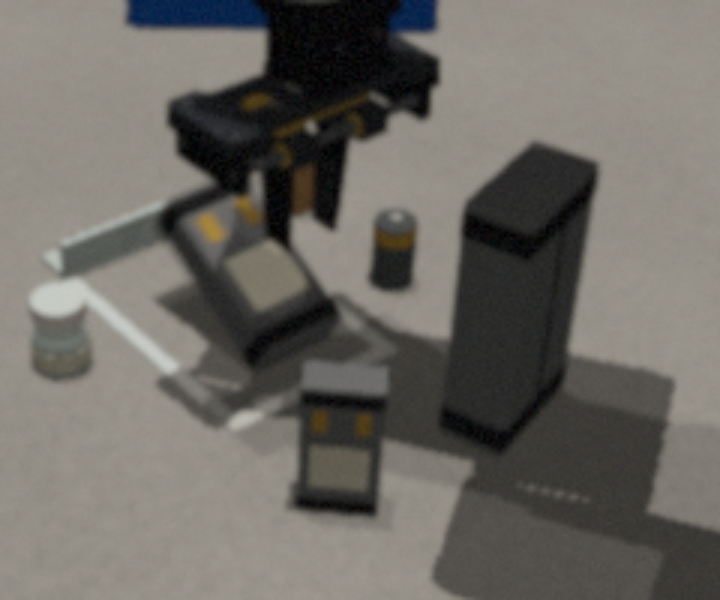

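>>> {"fn": "drive_tool", "kwargs": {"steps": [[[0,0,0],[0,0,0]],[[0,0,-40],[0,0,0]],[[0,0,-40],[0,0,0]],[[0,0,0],[0,0,0]],[[0,0,0],[0,0,0]],[[0,0,0],[0,0,0]]]}}

```text
time_s: 5.55
tool_pos: [0.5389, -0.0473, 0.1915]
ee_rot: [0.92, 0.392, -0.001, -0.001]
contact_force: [0.3, -0.2, -0.7]
opening: 0.0351
```

```bash
cat > look.py <<'E'
from h import *
import sys
p,d=r.camera("side"); cv2.imwrite(f"pics/{sys.argv[1]}.png",cv2.resize(p[100:300,150:390,::-1],(720,600),interpolation=cv2.INTER_CUBIC)); np.save("sd.npy",d); np.save("sp.npy",p)
W=cloud("side",d); z=W[...,2]
u=np.array([.7034,-.711]);v=np.array([.711,.7034]);O=np.array([.6028,-.0997])
q=W[...,:2]-O; bx=(q@u)*1000; by=(q@v)*1000
np.savez("b.npz",bx=bx,by=by,z=z)
m=(z>.028)&(z<.045)&(bx>-130)&(bx<97)&(abs(by)<75)
n,l,s,c=cv2.connectedComponentsWithStats(m.astype(np.uint8)); k=1+np.argmax(s[1:,4]);m=l==k
print("pack top (bay mm)",m.sum(),np.median(z[m]),*rect(np.stack([bx[m],by[m]],-1)/1000))
s=(z>.012)&(z<.030)&(bx>95)&(bx<115)&(abs(by)<65); print("stop face",s.sum(),np.percentile(bx[s],[10,50,90]), np.polyfit(by[s],bx[s],1))
for nm,b in dict(jar=(.65,.75,-.06,.02,.052,.08),cell=(.44,.52,-.19,-.11,.05,.08),carton=(.52,.6,-.3,-.22,.045,.06)).items():
    m=(W[...,0]>b[0])&(W[...,0]<b[1])&(W[...,1]>b[2])&(W[...,1]<b[3])&(z>b[4])&(z<b[5]); print(nm,m.sum(),np.round(np.mean(W[m],0),3))
print(r.get_obs()["time_s"])
E
python3 look.py side5
```

```text
pack top (bay mm) 1260 0.03556478621557524 [-5.8 -4.8] [143.9  74. ] 2.7 [[-79.0, 29.0], [-76.0, -45.0], [68.0, -38.0], [64.0, 35.0]]
stop face 291 [102.7442405  105.04292715 107.55761343] [-6.40398213e-04  1.04997709e+02]
jar 191 [ 0.709 -0.019  0.057]
cell 118 [ 0.476 -0.153  0.054]
carton 137 [ 0.558 -0.259  0.048]
5.6
```

View pics/side5.png

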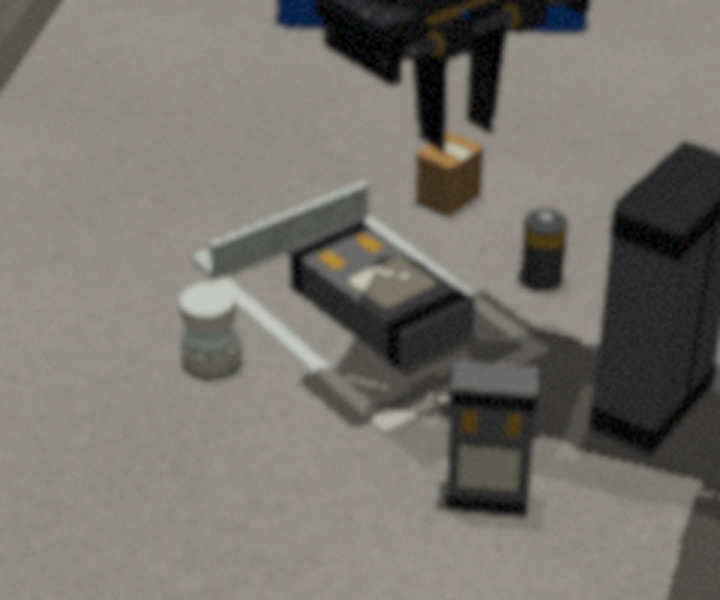

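```bash
python3 plan.py 523.3 -29.2 191.5 44.7 2
```

```text
pos [539.  -47.3 191.6] yaw 46.12 F [-1.6 -0.3  0.5] t 5.6 0.03515349728503849
[[1.1, -11.9, 0.1], [-0.04, 0.03, 0.71]]
[[0.9, -11.9, 0.0], [-0.04, 0.03, 0.71]]
```

>>> {"fn": "drive_tool", "kwargs": {"steps": [[[1,-12,0],[0,0,0.7]],[[1,-12,0],[0,0,0.7]],[[0,0,50],[0,0,0]],[[0,0,50],[0,0,0]],[[0,0,40],[0,0,0]],[[0,0,18],[0,0,0]],[[0,0,10],[0,0,0]],[[0,0,5],[0,0,0]]]}}

```text
time_s: 6.6
tool_pos: [0.5236, -0.0289, 0.0196]
ee_rot: [0.925, 0.38, 0.0, 0.0]
contact_force: [0.4, -0.3, -0.1]
opening: 0.0358
```

```bash
python3 plan.py 523.3 -29.2 18 44.7 1; python3 look.py side6
```

```text
pos [523.6 -28.9  19.6] yaw 44.72 F [ 0.4 -0.3 -0.1] t 6.6 0.0357602200713667
[[-0.4, 0.0, 1.6], [0.01, -0.0, 0.02]]
pack top (bay mm) 386 0.03508411258614352 [-4.1 -4.8] [144.   74.1] 2.2 [[-77.0, 29.0], [-75.0, -45.0], [69.0, -39.0], [66.0, 35.0]]
stop face 286 [102.48710311 104.77794455 106.95014667] [4.20452404e-04 1.04788692e+02]
jar 195 [ 0.709 -0.019  0.057]
cell 15 [ 0.475 -0.141  0.054]
carton 10 [ 0.58  -0.249  0.047]
6.65
```

View pics/side6.png

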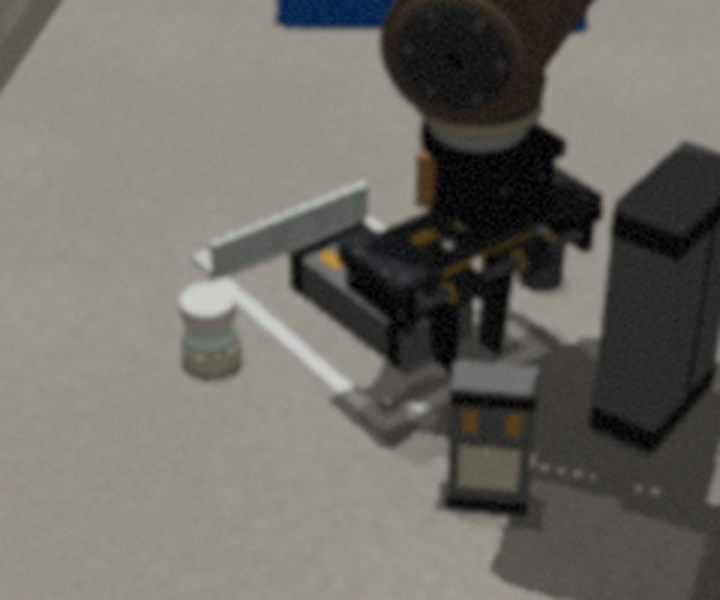

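>>> {"fn": "drive_tool", "kwargs": {"steps": [[[0,8,0],[0,0,0]],[[0,8,0],[0,0,0]],[[0,6,0],[0,0,0]],[[0,6,0],[0,0,0]],[[0,6,0],[0,0,0]],[[0,6,0],[0,0,0]],[[0,6,0],[0,0,0]],[[0,4,0],[0,0,0]]]}}

```text
time_s: 7.65
tool_pos: [0.5581, -0.0645, 0.0199]
ee_rot: [0.925, 0.38, -0.001, -0.001]
contact_force: [-5.9, 5.7, 7.1]
opening: 0.0354
```

```bash
python3 look.py side7
```

```text
pack top (bay mm) 278 0.03470780427460857 [11.2 10.6] [162.9  36.6] 0.7 [[-70.0, 28.0], [-70.0, -9.0], [93.0, -7.0], [92.0, 30.0]]
stop face 119 [102.83107853 104.98830634 107.2232127 ] [-1.28031142e-02  1.05497590e+02]
jar 190 [ 0.709 -0.019  0.057]
cell 95 [ 0.474 -0.151  0.055]
carton 0 [nan nan nan]
7.7
  return _methods._mean(a, axis=axis, dtype=dtype,
  ret = um.true_divide(
```

View pics/side7.png

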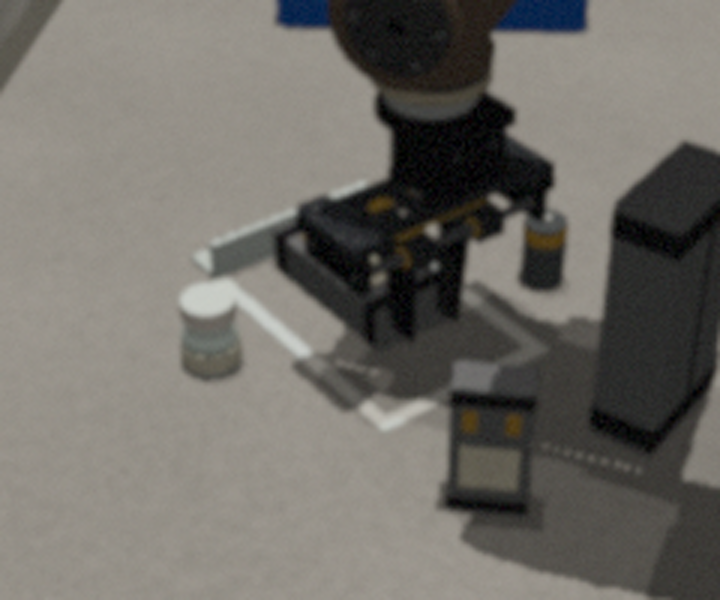

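>>> {"fn": "drive_tool", "kwargs": {"steps": [[[0,3,0],[0,0,0]],[[0,3,0],[0,0,0]],[[0,3,0],[0,0,0]],[[0,2,0],[0,0,0]]]}}

```text
time_s: 8.2
tool_pos: [0.5653, -0.0718, 0.0198]
ee_rot: [0.925, 0.38, -0.001, -0.001]
contact_force: [-8.3, 14.0, 11.4]
opening: 0.0352
```

>>> {"fn": "drive_tool", "kwargs": {"steps": [[[0,1,0],[0,0,0]],[[0,0,0],[0,0,0]]]}}

```text
time_s: 8.45
tool_pos: [0.5653, -0.0718, 0.0198]
ee_rot: [0.925, 0.38, -0.002, -0.002]
contact_force: [-8.9, 12.6, 10.2]
opening: 0.0355
```

>>> {"fn": "drive_tool", "kwargs": {"steps": [[[0,1,0],[0,0,0]],[[0,1,0],[0,0,0]],[[0,0,0],[0,0,0]]]}}

```text
time_s: 8.82
tool_pos: [0.5653, -0.0719, 0.0198]
ee_rot: [0.925, 0.38, -0.003, -0.003]
contact_force: [-13.9, 20.8, 15.2]
opening: 0.0355
```

```bash
python3 look.py side8 2>/dev/null
```

```text
pack top (bay mm) 265 0.03480981806435435 [17.8 11.4] [ 35.6 158. ] 89.7 [[-61.0, -6.0], [97.0, -7.0], [97.0, 29.0], [-61.0, 30.0]]
stop face 104 [101.74938354 104.73510541 106.93941302] [8.53502101e-02 1.00628660e+02]
jar 196 [ 0.709 -0.018  0.057]
cell 115 [ 0.476 -0.153  0.055]
carton 0 [nan nan nan]
8.875
```

View pics/side8.png

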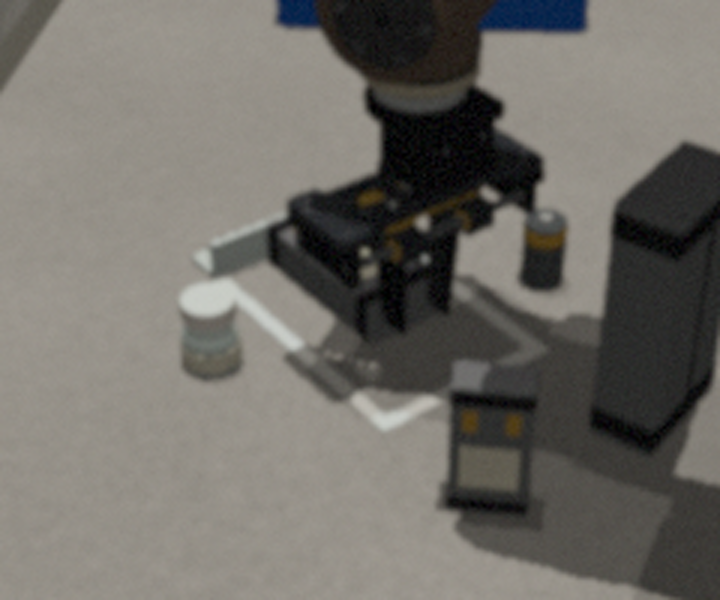

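Stalled against the stop. I'll back off, raise and inspect.

>>> {"fn": "drive_tool", "kwargs": {"steps": [[[0,-5,0],[0,0,0]],[[0,-15,0],[0,0,0]],[[0,-15,0],[0,0,0]],[[0,0,-55],[0,0,0]],[[0,0,-60],[0,0,0]],[[0,0,-60],[0,0,0]],[[0,0,-30],[0,0,0]],[[0,0,0],[0,0,0]]]}}

```text
time_s: 9.88
tool_pos: [0.5443, -0.0495, 0.2267]
ee_rot: [0.925, 0.381, 0.002, 0.001]
contact_force: [0.4, 0.3, -0.3]
opening: 0.0354
```

```bash
python3 look.py side9 2>/dev/null
```

```text
pack top (bay mm) 1143 0.03556991267954479 [29.2 -7.3] [ 73.9 134.9] 89.6 [[-38.0, -44.0], [96.0, -45.0], [97.0, 29.0], [-38.0, 30.0]]
stop face 122 [101.67340958 105.00924405 107.53819508] [-3.09288558e-03  1.04705100e+02]
jar 191 [ 0.709 -0.019  0.057]
cell 117 [ 0.476 -0.153  0.055]
carton 152 [ 0.559 -0.26   0.048]
9.925
```

View pics/side9.png

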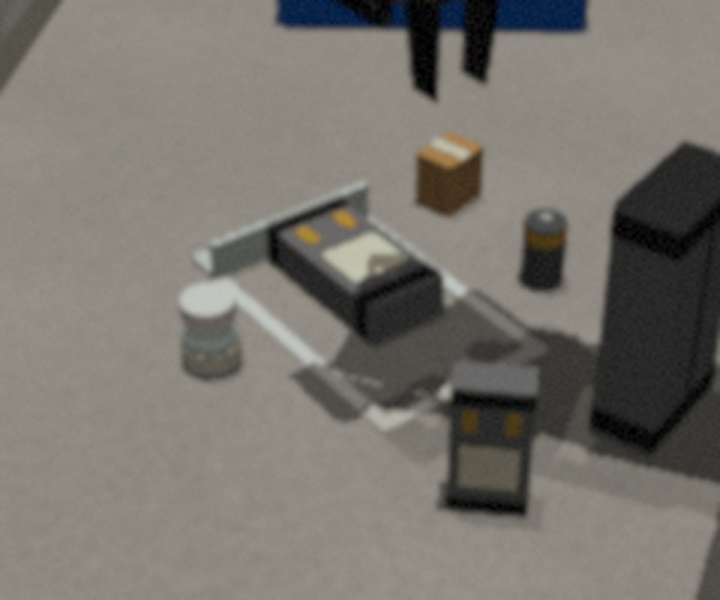

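```bash
python3 -c "
from rig import r
print(r.get_obs()['time_s'],r.close_job())"
```

```text
the job is handed in; nothing more can be done
9.925 None
```

The pack is lying flat inside the tape lines, contacts up, with its far end against the metal stop. I handed the job in at 9.9 s of robot time.

- **Topple:** I pushed the pack on its contact face at about 113 mm height with the half-closed fingertips. It fell by itself, contacts up, about 40 mm short of the stop.
- **Slide:** I pushed its foot end with both fingertips until it stopped moving against the stop. The push force was then about 25 N. I backed the fingers off and raised them.
- **Last checks (side camera):**
  - The near end measures at bay x ≈ -38 mm before allowing about 2 mm for edge blur; -35 mm would be full contact.
  - It is square to the bay within about 0.5° and spans y from about -44 to +30 mm, against lines at ±65 mm.
  - The jar, cell and carton are where they were, and the large and small look-alike packs are still standing.
- **Not measured directly:** The far end lies outside the region I measured in depth. The contact with the stop rests on the stall, the near-end position and no gap showing in the picture. The top camera was blocked by the arm and was not used for the final check.

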